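Strip the solder stand and rack the spools by size

TASK

Empty the solder stand: slide the black stop collar off the end of its bar, then slide the three solder spools off after it, and lay all four on the two rods of the spool rack, one to a bay, in order of size: the collar in the bay next to the red end board, then the small, the medium and the large spool, the large one farthest from the red end. Leave them lying still, and do not push or knock over the flux bottle or the pliers.

Things in the scene. Friction and masses are not known exactly. Their poses are not given: they have to be found in the camera images.
- stop_collar_c (a point): Stop collar: black ring, 32 mm diameter, 20 mm long, 14 mm bore, small brass screw in a groove round it; about 0.08 kg; slides freely. The point is its centre; its y axis is the ring's axis. It starts hung on the bar outside the spools, its axis 2 mm below the bar's centre line. Seated on the rack's rods its centre is 54 mm above the bench.
- spool_small_c (a point): Solder spool, 38 mm diameter, 34 mm long, cream flanges, silver wire wound to the rim; grip it across its diameter. 20 mm bore; about 0.14 kg. The point is its centre; its y axis is the spool axis. It starts hung on the stand's bar, any order, axis along the bar and 5 mm below the bar's centre line (bore resting on the bar). Seated on the rack's rods its centre is 57 mm above the bench.
- spool_medium_c (a point): Solder spool, 49 mm diameter, 34 mm long, cream flanges, silver wire wound to the rim; grip it across its diameter. 20 mm bore; about 0.24 kg. The point is its centre; its y axis is the spool axis. It starts hung on the stand's bar, any order, axis along the bar and 5 mm below the bar's centre line (bore resting on the bar). Seated on the rack's rods its centre is 63 mm above the bench.
- spool_large_c (a point): Solder spool, 60 mm diameter, 34 mm long, cream flanges, silver wire wound to the rim; grip it across its diameter. 20 mm bore; about 0.38 kg. The point is its centre; its y axis is the spool axis. It starts hung on the stand's bar, any order, axis along the bar and 5 mm below the bar's centre line (bore resting on the bar). Seated on the rack's rods its centre is 69 mm above the bench.
- bar_tip (a point): Tip of the fixed solder stand's level steel bar (10 mm thick, 161 mm long, centre line 115 mm above the bench, upright at the other end). -y axis: along the bar, out of the free end, the only way off. Spool centres start about 53, 94, 135 mm from the tip, the collar's 22 mm. Upright 40 mm wide, 137 mm high; dark foot 85 x 205 x 10 mm.
- spool_rack: Fixed rack: two level steel rods along its y axis, 8 mm thick, centre lines 18 mm apart and 36 mm above the bench, over a wooden plank. Three aluminium dividers (3 mm thick, 26 mm wide, 65 mm high) make four bays 53 mm long, centres at y = -84, -28, 28, 84 mm from the origin. Spools lie across both rods, axes along y. Origin: centre of the underside, on the bench.
- red_end: Dark red end board of the rack, 70 x 18 mm, 66 mm high, at either end of the rods (it changes from start to start), 121 mm from the rack's origin; the board at the other end is plain pale wood. Origin: centre of its underside. Counting from it, the bay centres are 37, 93, 149 and 205 mm from this origin.
- flux_bottle: Bystander: cream flux bottle with red cap, 48 mm diameter, 103 mm tall, standing loose near the robot's edge of the bench; origin at the centre of its underside. Not to be disturbed.
- running_pliers: Bystander: pliers with red handles, 56 x 144 x 14 mm, lying loose near the robot's edge of the bench; origin at the centre of the underside. Not to be disturbed.
Things that resemble listed ones, but are neither listed nor needed, are in the scene too. Of the things shaped like the red_end, the red one is meant.

How it is judged:
At the end, for the whole second after the job is handed in: Collar, small, medium, large spool seated on both rods (height within 6 mm, sideways within 8 mm, axis along the rods within 0.25 rad) in the 1st, 2nd, 3rd, 4th bay from the red end (37, 93, 149, 205 mm from that board's centre; spools to 12 mm, collar to 18), and at rest (horizontal distance between stop_collar_c and red_end between 0.019 and 0.055 m and x of stop_collar_c in the frame of spool_rack between -0.008 and 0.008 m and z of stop_collar_c in the frame of spool_rack between 0.0478606 and 0.0598606 m and angle between the y axis of each of stop_collar_c, spool_small_c, spool_medium_c, spool_large_c and the y axis of spool_rack, either way round below 0.25 rad and linear speed of each of stop_collar, spool_small, spool_medium, spool_large below 0.02 m/s and angular speed of each of stop_collar, spool_small, spool_medium, spool_large below 0.3 rad/s and horizontal distance between spool_small_c and red_end between 0.081 and 0.105 m and x of spool_small_c in the frame of spool_rack between -0.008 and 0.008 m and z of spool_small_c in the frame of spool_rack between 0.051166 and 0.063166 m and horizontal distance between spool_medium_c and red_end between 0.137 and 0.161 m and x of spool_medium_c in the frame of spool_rack between -0.008 and 0.008 m and z of spool_medium_c in the frame of spool_rack between 0.0570416 and 0.0690416 m and horizontal distance between spool_large_c and red_end between 0.193 and 0.217 m and x of spool_large_c in the frame of spool_rack between -0.008 and 0.008 m and z of spool_large_c in the frame of spool_rack between 0.0627872 and 0.0747872 m); the robot touches nothing.
It fails at once if the flux bottle is moved more than 30 mm or tipped (distance of flux_bottle from where it was at the start of the episode above 0.03 m or angle between flux_bottle's own z axis and vertical above 0.4 rad).
It fails at once if the pliers are moved more than 30 mm (distance of running_pliers from where it was at the start of the episode above 0.03 m).
It also fails if it takes over 120 s, if anything falls off the work surface, if the arm or the gripper's body presses on something with over 40 N, if the wrist force passes 120 N, or if a joint passes its speed limit or range.

ROBOT

A 7-joint arm with a two-finger parallel gripper is mounted at the origin on a cart in front of the work surface, level with it; the furniture and walls round the work are solid. World frame = base frame: x ahead of the robot, y to its left, z up, the work surface at z = 0. Lengths are in m, angles in rad, forces in N, time in s.
With the tool pointing down it reaches from about 0.4 to 0.9 m from the base axis. Payload 5.6 kg.
Tool frame: the origin (TCP) lies midway between the tips of the shut fingers; the grasp point (between the pads) lies 19 mm behind it; y points along the fingers, z is the direction in which the jaws open and shut, and the axes are right-handed (so a half turn about y gives the same grasp; the last joint's range is limited). The gripper opens to 92 mm and grips with 3 to 60 N. Pads are 20 mm wide; open, the fingers measure 128 mm over their backs; the gripper's body (75 mm by 189 mm) begins 69 mm behind the grasp point.
Start: joints at [-1.267, 0.468, -0.012, 1.603, 0.006, 1.071, -0.056], TCP at [0.221, 0.611, 0.215] pointing down, gripper open.
Joint ranges: [-2.53, 2.53], [-0.31, 2.02], [-1.57, 1.55], [0.28, 2.44], [-1.29, 4.43], [0.15, 1.84], [-2.92, 2.92]. Speed limits (rad/s): [2.57, 2.57, 3.14, 3.14, 3.14, 3.14, 3.14].

INTERFACE

Orientations are given as a 3x3 rotation matrix whose columns are the frame's x, y, z axes.
In Python, from station import env, effector, solver, viewer, workorder, search_frame, tip_of gives the robot as it stands. Calls block until the motion is done:
- env.reach(position, orientation): joint-space move of the TCP to a pose.
- env.movel(position, frame=None, rate=0.15): straight line of the TCP; frame=None keeps the orientation; rate is the mean speed in m/s.
- env.goto_joints(angles): joint-space move.
- effector.release() and effector.grasp(squeeze=None): open the fingers fully, or close them until they stop; squeeze is the grip in N (None keeps the last).
- env.pause(seconds).
- solver.inverse_kinematics(position, orientation): joint angles nearest the present ones, or None.
- env.sense(): the state.
- viewer.read_camera(name): name is "side" or "top" or "wrist"; returns (picture, depth): 420x560x3 uint8, red, green, blue; 420x560 float32, m along the optical axis (not along the pixel's ray), 0 where there is no reading.
- viewer.camera_info(name): a dict with "intrinsics" (3x3 intrinsics, pixels), "eye" and "rotation" of the camera in the world; the wrist camera has in their place "T_tool_cam" (4x4, takes a point from camera to tool coordinates, whose origin is the TCP and whose axes are the tool frame's). Camera axes: x right, y up, looking along -z (the intrinsics and any distortion apply to the point x, -y, -z); pixel columns grow to the right and rows downward; lengths in m; the calibration is good to about 2 mm. A picture is of the moment at which its call begins: read the wrist's pose just before it. camera_info takes no time and is no camera call.
A pose or a line that the arm cannot do raises env.PlanningError and nothing moves.
- workorder.finish_job(): hands the job in, once; it reports no verdict.
Trained networks look in the newest picture that a camera, given by its name, has taken for a name from the list of things; names that differ only in an ending like _2 or _b are one class to them, and where a whole thing is asked for, a point or a joint stands for the part that bears it (a point fixed in the world has none). Each returns a list of dicts, best first, with "score" (0 to 1); they miss things now and then, are a little off and sometimes report something else, mostly with a low value. They report only what shows in the picture. A call takes as long as a camera call. They do not tell look-alikes from the thing itself.
- search_frame(camera, name): "at" ([x, y, z] in m, in world coordinates, good to about 4 mm: the middle of the surface that is visible of it).
- tip_of(camera, name): "at" ([x, y, z] in m, in world coordinates, good to about 4 mm: a listed point, or the origin of a listed thing).
The state is a dict: "t": time; "joint_positions": joint angles; "joint_velocities": joint speeds; "tau": joint torques, N m; "ee_pos": TCP position; "tcp_rot": TCP orientation; "wrist_force": force on the tool from outside, world axes, zero at the start; "moment": the same for the moment, N m; "gripper_width": finger opening in m.
Only numpy, scipy, OpenCV 4.12 (cv2) and the standard library are available. Lean on these libraries where they do the work, as an engineer would, in place of code of your own. Each camera call takes 0.05 s, during which the arm holds its last target. There are 200 camera calls.

## Working session

There is one attempt and no reset: what is moved stays moved. The work goes in short steps, each a Python script; the robot and the scene stay as the last script left them, time stands still between calls to the robot, and variables do not carry over. Pictures are saved under pics/ and viewed, about 12 in all and at most 16, crops included, and the job is handed in when it is done.

```bash
ls; mkdir -p pics; python3 - <<'E'
from station import *
import cv2,numpy as np
for c in ("side","top"):
    im,d=viewer.read_camera(c); cv2.imwrite(f"pics/{c}0.png",im[:,:,::-1]); np.save(f"pics/{c}0.npy",d)
    i=viewer.camera_info(c); print(c,i)
    for n in ["stop_collar_c","spool_small_c","spool_medium_c","spool_large_c","bar_tip","spool_rack","red_end","flux_bottle","running_pliers"]:
        print(n,[(np.round(r["at"],3).tolist(),round(r["score"],2)) for r in tip_of(c,n)[:3]])
s=env.sense(); print(s["t"],s["ee_pos"],s["tcp_rot"])
E
```

```text
pics
side {'intrinsics': array([[467.37970333,   0.        , 269.80801787],
       [  0.        , 467.37970333, 210.03719529],
       [  0.        ,   0.        ,   1.        ]]), 'eye': array([ 0.5445788 , -0.97638881,  0.70298517]), 'rotation': array([[ 0.99502814, -0.06529028,  0.07520758],
       [ 0.09832628,  0.52388888, -0.84609242],
       [ 0.0158412 ,  0.84928065,  0.52770393]])}
stop_collar_c [([0.54, 0.113, 0.115], 0.54), ([0.536, 0.133, 0.116], 0.51), ([0.527, 0.206, 0.108], 0.31)]
spool_small_c [([0.526, 0.249, 0.11], 0.41), ([0.37, -0.247, 0.001], 0.39)]
spool_medium_c [([0.527, 0.204, 0.111], 0.53)]
spool_large_c [([0.535, 0.164, 0.113], 0.63)]
bar_tip [([0.542, 0.111, 0.114], 0.84)]
spool_rack [([0.534, -0.23, 0.004], 0.84)]
red_end [([0.547, -0.029, -0.001], 0.77), ([0.539, -0.111, 0.001], 0.67), ([0.37, -0.246, -0.0], 0.41)]
flux_bottle [([0.349, 0.174, -0.002], 0.73)]
running_pliers [([0.371, -0.247, -0.0], 0.96)]
top {'intrinsics': array([[404.20563867,   0.        , 280.15049643],
       [  0.        , 404.20563867, 208.31892112],
       [  0.        ,   0.     
[... 189 characters left out ...]
   [-0.0024298 ,  0.1519587 ,  0.98838386]])}
stop_collar_c [([0.544, 0.133, 0.112], 0.54)]
spool_small_c [([0.522, 0.241, 0.105], 0.72)]
spool_medium_c [([0.527, 0.207, 0.108], 0.56), ([0.54, 0.113, 0.115], 0.45)]
spool_large_c [([0.534, 0.159, 0.109], 0.62)]
bar_tip [([0.542, 0.112, 0.116], 0.64), ([0.524, 0.243, 0.106], 0.17)]
spool_rack [([0.537, -0.233, 0.002], 0.65)]
red_end [([0.535, -0.114, -0.001], 0.71)]
flux_bottle [([0.353, 0.172, 0.004], 0.74)]
running_pliers [([0.374, -0.244, 0.0], 0.65)]
1.0 [0.22100379 0.61132259 0.21463091] [[ 9.40436613e-01  8.69346494e-05  3.39969073e-01]
 [-3.39969081e-01  1.10786123e-04  9.40436607e-01]
 [ 4.40926712e-05 -9.99999990e-01  1.33742419e-04]]
```

View pics/side0.png

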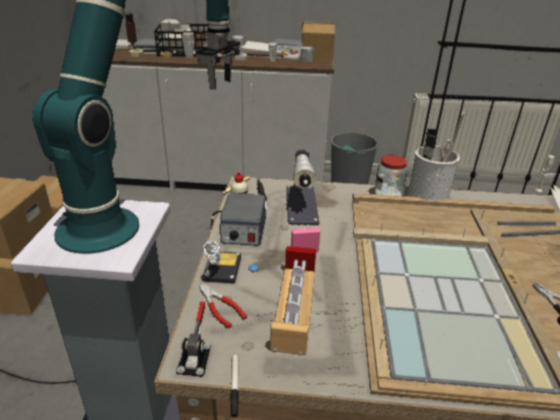

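View pics/top0.png

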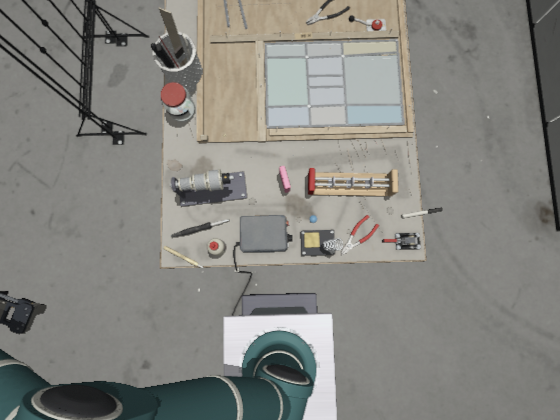

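The side view shows the stand at (303,170), with the tip facing the camera. The rack is at (295,290), with its dark red board at (300,258) on the stand side. The pink block at (305,238) is the red_end look-alike; I choose the dark red board attached to the rack. Next is a closer look with the wrist camera.

```bash
cat > h.py <<'E'
from station import *
import numpy as np, cv2
NAMES=["stop_collar_c","spool_small_c","spool_medium_c","spool_large_c","bar_tip","spool_rack","red_end"]
def R(yaw):  # tool down, tool x axis at given yaw
    x=np.array([np.cos(yaw),np.sin(yaw),0]); y=np.array([0,0,-1.]); return np.column_stack([x,y,np.cross(x,y)])
def shot(tag):
    s=env.sense(); im,d=viewer.read_camera("wrist"); cv2.imwrite(f"pics/{tag}.png",im[:,:,::-1])
    T=np.eye(4);T[:3,:3]=s["tcp_rot"];T[:3,3]=s["ee_pos"]
    i=viewer.camera_info("wrist"); M=T@np.array(i["T_tool_cam"]); np.savez(f"pics/{tag}.npz",im=im,d=d,M=M,K=i["intrinsics"])
    return im,d,M,i["intrinsics"]
def cloud(d,M,K):
    v,u=np.mgrid[:d.shape[0],:d.shape[1]]
    p=np.stack([(u-K[0,2])/K[0,0]*d,-(v-K[1,2])/K[1,1]*d,-d,np.ones_like(d)],-1)
    w=(p@M.T)[...,:3]; w[d<=0]=np.nan; return w
def report(c,names=NAMES):
    for n in names: print(n,[(np.round(r["at"],3).tolist(),round(r["score"],2)) for r in tip_of(c,n)[:3]])
E
python3 - <<'E'
from h import *
print(viewer.camera_info("wrist"))
q0=np.array(env.sense()["joint_positions"])
for yaw in (-1.44,1.70):
    for p in ([0.54,0.15,0.33],[0.5355,-0.231,0.3]):
        q=solver.inverse_kinematics(np.array(p),R(yaw)); print(yaw,None if q is None else np.round(q,2))
E
```

```text
{'intrinsics': array([[368.83374687,   0.        , 282.95098909],
       [  0.        , 368.83374687, 210.69873749],
       [  0.        ,   0.        ,   1.        ]]), 'T_tool_cam': array([[ 3.31682378e-04, -9.59759431e-01, -2.80823298e-01,
        -7.94150945e-02],
       [-2.94067428e-05,  2.80823304e-01, -9.59759486e-01,
        -1.70382662e-01],
       [ 9.99999945e-01,  3.26593407e-04,  6.49207423e-05,
        -1.88141678e-04],
       [ 0.00000000e+00,  0.00000000e+00,  0.00000000e+00,
         1.00000000e+00]])}
-1.44 [-0.74  0.22  0.49  1.71 -0.11  1.24 -0.09]
-1.44 [-0.43  0.4   1.04  1.72 -0.36  1.23  0.83]
1.7 [ 0.59  0.55 -1.31  1.63  0.54  1.38  2.49]
1.7 [-0.58  0.58  1.36  1.73 -0.58  1.33 -2.11]
```

```bash
python3 - <<'E'
from h import *
for tag,p in (("w_stand",[0.532,0.18,0.30]),("w_rack",[0.536,-0.22,0.28])):
    env.reach(np.array(p),R(-1.44)); env.pause(.3)
    im,d,M,K=shot(tag); print(tag,env.sense()["t"],np.round(env.sense()["joint_positions"],2)); report("wrist")
a=np.hstack([cv2.imread(f"pics/{t}.png") for t in ("w_stand","w_rack")]); cv2.imwrite("pics/both.png",cv2.resize(a,(800,300)))
E
```

```text
w_stand 3.2917 [-0.76  0.24  0.45  1.75 -0.11  1.18 -0.15]
stop_collar_c [([0.537, 0.133, 0.112], 0.87), ([0.351, 0.173, 0.002], 0.35)]
spool_small_c [([0.527, 0.243, 0.111], 0.59)]
spool_medium_c [([0.524, 0.205, 0.112], 0.86)]
spool_large_c [([0.534, 0.163, 0.108], 0.68)]
bar_tip [([0.542, 0.113, 0.115], 0.76)]
spool_rack []
red_end [([0.548, -0.038, 0.002], 0.89)]
w_rack 5.475 [-0.25  0.33  0.74  1.75 -0.24  1.16  0.69]
stop_collar_c []
spool_small_c []
spool_medium_c []
spool_large_c [([0.539, -0.226, 0.004], 0.4)]
bar_tip []
spool_rack [([0.538, -0.229, -0.002], 0.92)]
red_end [([0.543, -0.035, 0.003], 0.86), ([0.542, -0.113, -0.001], 0.71)]
```

View pics/both.png

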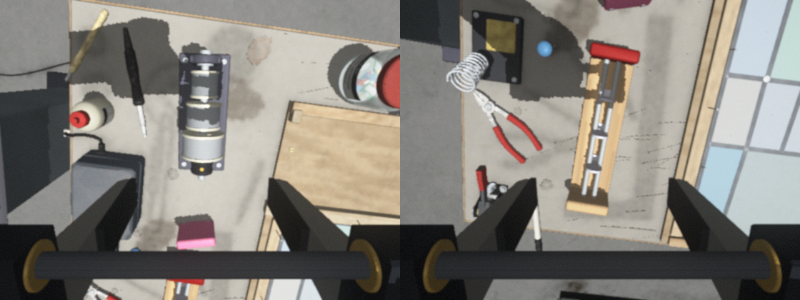

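```bash
python3 - <<'E'
from h import *
def load(t):
    f=np.load(f"pics/{t}.npz"); return f["im"],cloud(f["d"],f["M"],f["K"])
im,w=load("w_stand"); x,y,z=[w[...,i] for i in range(3)]
m=(x>.47)&(x<.6)&(y>.10)&(y<.29)&(z>.095)&(z<.155)
P=w[m]
for y0 in np.arange(.105,.29,.008):
    s=P[abs(P[:,1]-y0)<.004]
    if len(s)>8: print(round(y0,3),len(s),"xmid",np.round((s[:,0].min()+s[:,0].max())/2,4),"wid",np.round(np.ptp(s[:,0]),3),"ztop",np.round(np.percentile(s[:,2],98),4))
im,w=load("w_rack"); x,y,z=[w[...,i] for i in range(3)]
m=(x>.47)&(x<.61)&(y>-.38)&(y<-.08)&(z>.055)&(z<.075)
n,lab,st,c=cv2.connectedComponentsWithStats(m.astype(np.uint8))
for i in range(1,n):
    if st[i,4]>15:
        q=w[lab==i]; r=cv2.minAreaRect((q[:,:2]*1000).astype(np.float32)); print(st[i,4],"rect",np.round(r[0],1),np.round(r[1],1),round(r[2],1),"z",np.round(np.median(q[:,2]),4),im[lab==i].mean(0).astype(int))
m=(x>.50)&(x<.57)&(y>-.34)&(y<-.12)&(z>.033)&(z<.046)
n,lab,st,c=cv2.connectedComponentsWithStats(m.astype(np.uint8))
for i in range(1,n):
    if st[i,4]>25:
        q=w[lab==i]; r=cv2.minAreaRect((q[:,:2]*1000).astype(np.float32)); print("rod",st[i,4],np.round(r[0],1),np.round(r[1],1),round(r[2],1),np.round(np.median(q[:,2]),4))
m=(x>.44)&(x<.64)&(y>-.09)&(y<0.0)&(z>.005); print("pink", np.nanmin(w[m],0),np.nanmax(w[m],0))
E
```

```text
0.113 28 xmid 0.5383 wid 0.008 ztop 0.1204
0.121 57 xmid 0.5334 wid 0.024 ztop 0.1295
0.129 242 xmid 0.5371 wid 0.032 ztop 0.1299
0.137 216 xmid 0.5363 wid 0.031 ztop 0.1299
0.145 172 xmid 0.5284 wid 0.046 ztop 0.1405
0.153 475 xmid 0.5357 wid 0.058 ztop 0.1399
0.161 454 xmid 0.5342 wid 0.057 ztop 0.1391
0.169 458 xmid 0.5333 wid 0.057 ztop 0.1393
0.177 654 xmid 0.5319 wid 0.058 ztop 0.14
0.185 324 xmid 0.5344 wid 0.055 ztop 0.1388
0.193 402 xmid 0.5318 wid 0.047 ztop 0.1348
0.201 403 xmid 0.5302 wid 0.046 ztop 0.1338
0.209 398 xmid 0.5292 wid 0.046 ztop 0.1339
0.217 443 xmid 0.5279 wid 0.047 ztop 0.1348
0.225 247 xmid 0.5303 wid 0.042 ztop 0.135
0.233 319 xmid 0.527 wid 0.036 ztop 0.1296
0.241 326 xmid 0.526 wid 0.035 ztop 0.1283
0.249 329 xmid 0.5256 wid 0.035 ztop 0.1283
0.257 346 xmid 0.5237 wid 0.037 ztop 0.1292
0.265 163 xmid 0.5274 wid 0.031 ztop 0.1292
0.273 389 xmid 0.5227 wid 0.039 ztop 0.1378
0.281 295 xmid 0.5226 wid 0.039 ztop 0.1377
0.289 52 xmid 0.5216 wid 0.015 ztop 0.124
1372 rect [ 539.  -111.2] [18.1 69.9] 87.5 z 0.0658 [168  55  52]
84 rect [ 536.3 -176. ] [ 3.  24.6] 87.3 z 0.0633 [110 107 110]
100 rect [ 533.6 -231.9] [ 3.5 24.7] 88.2 z 0.062 [180 178 183]
107 rect [ 531.  -287.8] [ 3.8 24.4] 88.9 z 0.0607 [166 163 168]
1001 rect [ 528.  -352.2] [18.4 70. ] 87.2 z 0.0656 [192 168 129]
rod 390 [ 528.3 -147.1] [54.3  8.3] 87.9 0.0395
rod 404 [ 544.3 -147.7] [55.6 15.1] 83.8 0.0395
rod 683 [ 534.7 -205.1] [52.2 26. ] 87.4 0.0395
rod 597 [ 532.  -262.7] [49.4 25.9] 87.3 0.0396
rod 215 [ 520.5 -317.7] [44.4  7.9] 87.3 0.0395
rod 209 [ 538.5 -319. ] [41.7  8. ] 87.5 0.0395
pink [ 0.51345938 -0.04828464  0.005328  ] [ 0.58198086 -0.03147135  0.06226515]
```

Everything agrees with the given sizes: the red board is at (0.539,−0.111), the pale board at (0.528,−0.352), and the order from the tip is collar, large, medium, small. I'll do the collar first.

```bash
cat >> h.py <<'E'
BAR=np.array([.5389,.1115]); BY=-1.473; BD=np.array([np.cos(BY),np.sin(BY)])
RED=np.array([.539,-.1112]); PALE=np.array([.528,-.3522]); RD=(PALE-RED)/np.linalg.norm(PALE-RED); RY=np.arctan2(RD[1],RD[0])
def v(xy,z): return np.array([xy[0],xy[1],z])
def st(t):
    s=env.sense(); print(t,"t%.1f"%s["t"],np.round(s["ee_pos"],4),"w%.4f"%s["gripper_width"],"F",np.round(s["wrist_force"],1))
def pick(s,zc,lift,half,squeeze,off=0):
    """s: centre's distance from the tip; off: grip shifted outward by off"""
    p=BAR-BD*(s-off); z=zc-.019
    env.movel(v(p,.24),R(BY),.25); env.movel(v(p,z),R(BY),.12); st("at")
    effector.grasp(squeeze); st("grip")
    env.movel(v(p,z+lift),R(BY),.03); st("lift")
    e=BAR+BD*(half+.025+off); env.movel(v(e,z+lift),R(BY),.08); st("off")
    env.movel(v(e,.22),R(BY),.2)
def place(b,zc,off=0,drop=.0015):
    p=RED+RD*b + RD*off; z=zc-.019+drop
    env.movel(v(p,.22),R(RY),.2); env.movel(v(p,z+.02),R(RY),.15); st("above"); env.movel(v(p,z),R(RY),.03); st("down")
    effector.release(); env.pause(.2); env.movel(v(p,.22),R(RY),.2); st("up")
E
python3 - <<'E'
from h import *
env.reach(v(BAR-BD*.018,.26),R(BY))
pick(.022,.113,.002,.010,15,.004)
im,d,M,K=shot("collar_held")
E
```

```text
at t8.8 [0.5377 0.1295 0.0947] w0.0917 F [-0.1 -0.1  0.7]
grip t9.7 [0.5372 0.1294 0.094 ] w0.0309 F [1.  0.1 0.4]
lift t9.9 [0.5371 0.1294 0.0961] w0.0312 F [-0.   0.  -1.2]
off t10.8 [0.5427 0.0732 0.0959] w0.0313 F [ 0.9  0.1 -0.7]
```

View pics/collar_held.png

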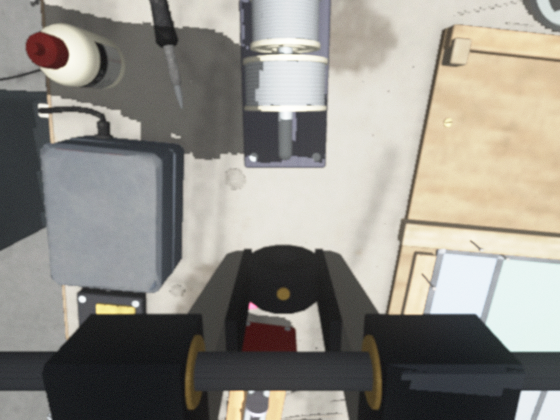

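The collar is held level, with its screw on top at (283,294); the bar end at (286,150) is clear. I'll place it.

```bash
python3 - <<'E'
from h import *
place(.037,.054,.004)
pick(.053,.110,.005,.017,30)
shot("large_held")
E
```

```text
above t14.2 [ 0.5378 -0.1524  0.0573] w0.0314 F [-1.1 -0.3 -0.9]
down t15.0 [ 0.5372 -0.1523  0.0365] w0.0309 F [ 0.1 -0.5 -1.2]
up t17.2 [ 0.5364 -0.1518  0.219 ] w0.0916 F [-0.5 -0.2  0.2]
at t20.0 [0.5343 0.1644 0.0917] w0.0918 F [-0.7  0.4  0.3]
grip t20.6 [0.5338 0.1643 0.0911] w0.0587 F [-0.5  0.6  1.6]
lift t20.9 [0.5335 0.1642 0.0959] w0.0588 F [ 0.4 -0.1 -2.9]
off t22.3 [0.5429 0.0705 0.0959] w0.0589 F [-1.   0.6 -3.6]
```

View pics/large_held.png

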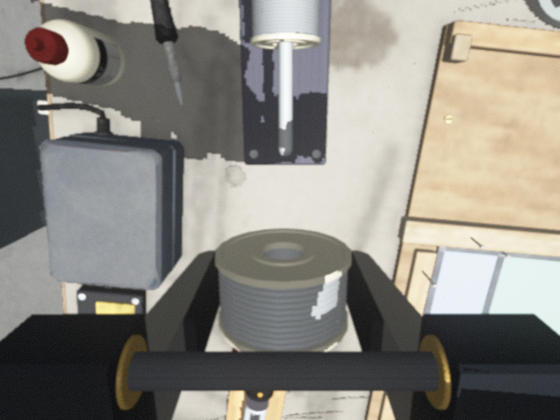

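The large spool is held squarely, with its face at (284,255). Medium is next at (285,20). I'll place the large spool, then do the other two, reading the remaining positions as I go.

```bash
python3 - <<'E'
from h import *
place(.205,.069)
env.movel(v(BAR-BD*.09,.26),R(BY),.3); shot("w2"); report("wrist",["spool_medium_c","spool_small_c"]); print("expect",BAR-BD*.094,BAR-BD*.135)
pick(.094,.110,.005,.017,25)
place(.149,.063)
pick(.135,.110,.005,.017,20)
shot("small_held")
E
```

```text
above t26.3 [ 0.5303 -0.3165  0.0725] w0.0587 F [ 0.1 -0.3 -4. ]
down t27.1 [ 0.5297 -0.3161  0.0515] w0.0584 F [ 0.8 -0.6 -2.9]
up t29.0 [ 0.5291 -0.3154  0.2188] w0.0917 F [-0.4  0.9 -0.2]
spool_medium_c [([0.526, 0.206, 0.11], 0.71), ([0.524, 0.244, 0.112], 0.56)]
spool_small_c [([0.522, 0.243, 0.112], 0.84)]
expect [0.52972179 0.20505084] [0.52571853 0.24585494]
at t32.6 [0.5303 0.2053 0.0917] w0.0919 F [ 0.1 -0.7 -0.1]
grip t33.4 [0.5297 0.2051 0.091 ] w0.0479 F [-0.2 -0.1  1. ]
lift t33.7 [0.5297 0.2051 0.0961] w0.0478 F [ 0.3  0.5 -1.7]
off t35.5 [0.5429 0.0703 0.096 ] w0.0477 F [ 0.8  0.4 -1.7]
above t39.3 [ 0.5329 -0.2605  0.0664] w0.0479 F [ 1.   0.1 -2.4]
down t40.1 [ 0.5322 -0.2602  0.0455] w0.0478 F [-0.1 -0.2 -3.3]
up t42.1 [ 0.5316 -0.2595  0.2189] w0.0922 F [-0.8  0.1 -0.1]
at t45.7 [0.5262 0.2461 0.0917] w0.0920 F [-0.3 -0.7  0.7]
grip t46.5 [0.5257 0.2458 0.091 ] w0.0370 F [ 0.2  0.8 -0.3]
lift t46.9 [0.5258 0.2459 0.0962] w0.0374 F [ 0.   0.5 -0.2]
off t49.2 [0.543  0.0701 0.096 ] w0.0372 F [ 0.5 -0.3 -0.7]
```

View pics/small_held.png

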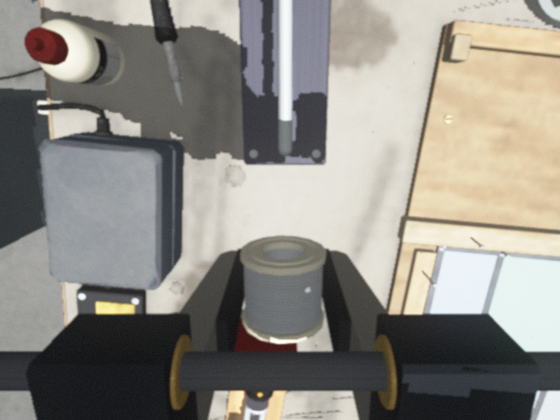

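The small spool is held level at (283,285) and the bar is empty. I'll place it and check all four.

```bash
python3 - <<'E'
from h import *
place(.093,.057)
env.movel(np.array([.536,-.20,.27]),R(RY),.25); env.pause(.3)
im,d,M,K=shot("final"); report("wrist",NAMES[:4]+["spool_rack","red_end"])
w=cloud(d,M,K); X=np.array([-RD[1],RD[0]])
for n,b,r,zc in (("collar",.037,.016,.054),("small",.093,.019,.057),("medium",.149,.0245,.063),("large",.205,.030,.069)):
    rel=w[...,:2]-RED; al=rel@RD; la=rel@X
    m=(abs(al-b)<.024)&(abs(la)<.034)&(w[...,2]>zc+r*.35)
    a,l,z=al[m],la[m],w[...,2][m]
    c=z>zc+r*.8
    sl=np.polyfit(a[c],l[c],1)[0]
    print(n,m.sum(),"along",np.round([a.min(),a.max()],4),"mid-target %.4f"%((a.min()+a.max())/2-b),"lat %.4f"%np.median(l[c]),"ztop-exp %.4f"%(np.percentile(z,97)-zc-r),"slope %.2f"%sl)
st("end")
E
```

```text
above t52.8 [ 0.5354 -0.2044  0.0604] w0.0373 F [ 0.2 -0.6 -0.5]
down t53.6 [ 0.5348 -0.2042  0.0395] w0.0373 F [-0.6 -0.1 -0.5]
up t55.8 [ 0.534  -0.2037  0.2189] w0.0918 F [ 0.4 -0.8  0.1]
stop_collar_c [([0.541, -0.146, 0.053], 0.61)]
spool_small_c [([0.533, -0.208, 0.056], 0.84), ([0.542, -0.109, -0.001], 0.44)]
spool_medium_c [([0.529, -0.259, 0.062], 0.61)]
spool_large_c [([0.526, -0.318, 0.066], 0.61)]
spool_rack [([0.543, -0.23, 0.005], 0.85)]
red_end [([0.543, -0.112, -0.001], 0.82), ([0.545, -0.035, 0.002], 0.58)]
collar 577 along [0.0269 0.0609] mid-target 0.0069 lat 0.0001 ztop-exp 0.0003 slope -0.07
small 1144 along [0.069  0.1101] mid-target -0.0035 lat 0.0001 ztop-exp 0.2976 slope 0.07
medium 1385 along [0.1313 0.1664] mid-target -0.0001 lat 0.0001 ztop-exp -0.0000 slope -0.01
large 1723 along [0.1872 0.2222] mid-target -0.0003 lat 0.0000 ztop-exp -0.0002 slope 0.00
end t56.8 [ 0.536 -0.2    0.27 ] w0.0921 F [-0.9 -0.1 -0.5]
```

View pics/final.png

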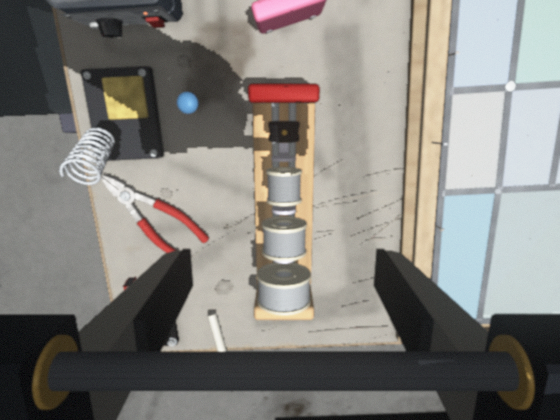

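The four parts lie seated in order from the red board at (284,93): collar (284,132), small (285,186), medium (285,238), large (284,290). The pliers haven't moved.

```bash
python3 - <<'E'
from h import *
viewer.read_camera("top"); report("top",["flux_bottle","running_pliers"])
workorder.finish_job()
E
```

```text
flux_bottle [([0.352, 0.17, 0.001], 0.62)]
running_pliers [([0.373, -0.242, -0.003], 0.63)]
the job is handed in; nothing more can be done
```

I slid the collar and then the large, medium and small spools off the bar, and laid one in each rack bay. Counting from the red end they are collar, small, medium, large. I handed the job in at about 57 s on the robot's clock; `finish_job()` gives no verdict.

**Medium and large:** the last wrist-camera depth check put both within about 0.5 mm of target along the rack, sideways and in height.

**Collar and small:** each one's clean edge matched its target along the rack, and both were centred sideways. My automatic midpoints read +6.9 mm for the collar and −3.5 mm for the small spool, and the small spool's top height came out nonsensical. I put this down to the divider beside them and stray depth points. The network's centres (z 0.053 and 0.056 m) and the picture agree with correct seating. I did not re-measure.

**Bystanders:** the flux bottle and pliers read within 2 mm of their starting positions. Wrist forces stayed below about 5 N wherever I checked, and the gripper ended open and clear of everything.

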